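# Stow the slide mailer and lock the drawer with its rod

## Task

Lay the turquoise slide mailer flat in the open drawer of the small grey cabinet (set it down, do not drop it) and slide the blue drawer fully shut. Then lock the drawer: run the steel rod lying in the trough at the cabinet's side through the first lug, both drawer tabs and into the end lug until it is fully home against the closed end. Leave the other things on the bench where they are.

Things in the scene. Friction and masses are not known exactly. Their poses are not given: they have to be found in the camera images.
- cabinet: Low grey one-drawer cabinet, 152 deep x 144 wide x 64 mm high, fixed to the bench. Origin: on the bench, in the plane of its front, mid-width; x points into the cabinet (the way the drawer shuts), z up, y along the rod's line (left as the robot sees it). The rod's line lies at x = -24, z = 34 mm.
- drawer (a joint): How far the drawer is open, m: 0 shut (at its stop), 0.125 fully open. It opens along the cabinet's -x, starts 0.115 to 0.125 open and stays where left (about 1.5 N of friction).
- drawer_floor (a point): Centre of the drawer's inner floor, 15 mm above the bench; moves with the drawer; axes as the cabinet's. Inside: 115 mm (x) x 104 mm (y); side and back walls rise 26 mm, the front 41 mm above this floor. At the start the whole inside is clear of the cabinet's top, which leaves 43 mm above the floor.
- drawer_face (a point): Middle of the blue drawer front's outer face (124 wide, 10 to 56 mm above the bench), 34 mm up; moves with the drawer; axes as the cabinet's. Two blue tabs (8 thick, equally high) stick out 46 mm to -x at y = -45..-37 and +37..+45 mm; their 24 mm holes meet the rod's line only when the drawer is shut. Between them the face is free to push on, 74 mm wide.
- rod_nose (a point): Tip, on the axis, of the loose steel rod (20 mm diameter, 175 mm long, about 150 g; nose tapered to 12 mm over its last 10 mm). It starts lying in the trough, axis 34 mm above the bench, nose 8 to 40 mm short of the first lug. Own y points from nose to tail; the rod may roll.
- rod_tail (a point): Middle of the flat tail end of the same rod; its last 24 mm are red. When home, the red end still stands 23 mm out of the first lug.
- first_hole (a point): Outer mouth (y = +76 mm) of the 24 mm hole in the first aluminium lug, a plate 12 thick, 44 (x), 58 mm high on the cabinet's +y side; axes as the cabinet's. From it the trough runs along +y, 224 mm long: floor 24 mm above the bench, 34 mm wide inside (the rod can lie off-centre or askew in it), walls only 5 mm high (tops 29 mm above the bench), 46 mm wide outside, outer end open.
- end_stop (a point): Centre of the closed bottom of the 24 mm hole in the end lug (12 thick, hole from y = -64 to -76 mm of the cabinet, otherwise like the first lug), where the rod's nose comes to rest; axes as the cabinet's.
- mailer_center (a point): Centre of the turquoise slide mailer, a loose shut flat box 37 (own x) x 92 (own y) x 14 mm (z), 60 g, lying flat on the bench to the right of the cabinet, 7 mm above the bench.
- petri_red: Red petri dish, 58 mm across, 14 mm high, loose on the bench near the mailer; leave it alone. Origin at the centre of its underside.
- lens_case: Black and grey cylindrical objective case, 37 mm across, 62 mm high, loose, standing to the left of the drawer, before the trough; leave it alone. Origin at the centre of its underside.
- eyepiece: Black eyepiece, 38 mm across, 52 mm high, loose, standing behind the trough; leave it alone. Origin at the centre of its underside.
There are look-alikes about, which are no part of the job. Of the things that look like the part that bears mailer_center, the larger one is meant.

How it is judged:
By the outcome, as a careful person would: the job done as asked, in the order asked, and still so for the second after the job is handed in, with the robot touching nothing.
It also fails if it takes over 72 s, if anything falls off the work surface, if the arm or the gripper's body presses on something with over 40 N, if the wrist force passes 120 N, or if a joint passes its speed limit or range.

## Robot

A 6-joint arm with a two-finger parallel gripper is mounted at the origin on a cart in front of the work surface, level with it; the furniture and walls round the work are solid. World frame = base frame: x ahead of the robot, y to its left, z up, the work surface at z = 0. Lengths are in m, angles in rad, forces in N, time in s.
With the tool pointing down it reaches from about 0.375 to 0.9 m from the base axis. Payload 3.1 kg.
Tool frame: the origin (TCP) lies where the fingers leave the gripper's body, on its centre line; the fingertips stand 70 mm ahead of it and the grasp point (between the pads) lies 51 mm ahead of it (robot.tip_reach is the distance from the TCP to the fingertips, in m); z points along the fingers, y is the line along which they close (so a half turn about z gives the same grasp; the last joint's range is limited). The gripper opens to 87 mm and grips with 3 to 60 N. Pads are 19 mm wide; open, the fingers measure 117 mm over their backs; the gripper's body (75 mm by 190 mm) begins 51 mm behind the grasp point.
Start: joints at [-1.381, 0.527, 1.433, -0, 1.181, -0.178], TCP at [0.225, -0.583, 0.292] pointing down, gripper open.
Joint ranges: [-3.08, 3.08], [-0.75, 2.2], [0.22, 2.44], [-1.43, 4.57], [0, 2.65], [-2.85, 2.85]. Speed limits (rad/s): [2.79, 2.79, 3.14, 3.14, 3.14, 3.14].

## Interface

Orientations are given as a unit quaternion [x, y, z, w].
In Python, from rig import robot gives the robot as it stands.
- The arm moves only by the tool carry_out, never from a script. Its argument "rows" is a list that holds one entry, the list of rows, each a list of 6 numbers: the shift along the tool's x, y, z in mm, then the turn, a rotation vector about the tool's x, y, z in units of 8 degrees (1.0 is 8 degrees). A call has 1 to 20 rows; each row is the pose to reach, as a shift and turn from the pose commanded when the call began, along the tool's axes at that moment; what a row does not reach only later rows make up. A row lasts 1/10 s, in which the tool goes at most 50 mm and 8.59 degrees, less where a joint would pass 70% of its speed; a pose out of reach is approached as far as the arm can. A call with a gripper value outside its range is refused whole. "fingers" is the opening, from 0 (shut) to 1 (fully open), set as the call begins (left out, the last holds). The fingers move at their own pace and stop on an object; "grip_force" is the grip in N (left out, the last holds). Time passes only in rows, so rows that repeat a pose let the fingers close. It gives the time, the measured TCP pose, the force and the opening at its end, in the units of the state.
- robot.get_obs(): the state, without advancing time (a new reading comes with each control period).
- robot.camera(name): name is "scene" or "top" or "wrist"; returns a dict with "color" (420x560x3 uint8, red, green, blue), "depth" (420x560 float32, m along the optical axis (not along the pixel's ray), 0 where there is no reading), "K" (3x3 intrinsics, pixels), "D" ([k1, k2, p1, p2, k3] as OpenCV has them; the pictures are not rectified), "camera_from_world" (4x4, takes a point from world to camera coordinates). Camera axes: x right, y down, z forward; pixel columns grow to the right and rows downward; lengths in m; the calibration is good to about 2 mm. A picture is of the moment at which its call begins.
- robot.hand_in(): hands the job in, once; it reports no verdict.
The state is a dict: "time": time; "q": joint angles; "joint_velocities": joint speeds; "joint_torque": joint torques, N m; "position": TCP position; "tool_rot": TCP orientation; "ft_force": force on the tool from outside, world axes, zero at the start; "moment": the same for the moment, N m; "grip_width": finger opening in m.
Only numpy, scipy, OpenCV 4.12 (cv2) and the standard library are available. Lean on these libraries where they do the work, as an engineer would, in place of code of your own. Each camera call takes 0.05 s, during which the arm holds its last target. There are 200 camera calls.

## Working session

There is one attempt and no reset: what is moved stays moved. The work goes in short steps, Python scripts to look and compute and a tool call to move; the robot and the scene stay as the last step left them, time stands still between calls to the robot, and variables do not carry over. Pictures are saved under pics/ and viewed, on a budget of 10 in all, crops included, one or two more only if the job needs it, and the job is handed in when it is done.

Besides the shell and the picture viewer there is one more tool, called after "Call:" by a JSON object that holds its "api" and its "payload", one argument or row to a line. carry_out: Moves the arm, as the interface text tells. Its arguments: {"type":"object","properties":{"rows":{"type":"array"},"fingers":{"type":"number"},"grip_force":{"type":"number"}},"required":["rows"]}

```bash
ls; mkdir -p pics; cat > h.py <<'E'
import numpy as np, cv2
from rig import robot
from scipy.spatial.transform import Rotation as R
def snap(n,f):
    c=robot.camera(n); np.savez('%s.npz'%f,**c); cv2.imwrite('pics/%s.png'%f,c['color'][:,:,::-1]); return c
def world(c,u,v,z=None):
    K,D,T=np.array(c['K']),np.array(c['D']),np.linalg.inv(c['camera_from_world'])
    p=cv2.undistortPoints(np.array([[[u,v]]],float),K,D)[0,0]; d=np.array([p[0],p[1],1.])
    if z is None: return T[:3,:3]@(d*c['depth'][int(round(v)),int(round(u))])+T[:3,3]
    r=T[:3,:3]@d; return T[:3,3]+r*(z-T[2,3])/r[2]
E
python3 - <<'E'
from h import *
a=snap('top','top1');b=snap('scene','scene1')
cv2.imwrite('pics/both.png',cv2.resize(a['color'],(800,600))[:,:,::-1])
o=robot.get_obs();print(o)
for c in(a,b): print(np.linalg.inv(c['camera_from_world']).round(3))
E
```

```text
pics
{'time': 0.1, 'q': array([-1.38150651e+00,  5.28361938e-01,  1.43374948e+00, -1.76713498e-05,
        1.18138622e+00, -1.78522060e-01]), 'joint_velocities': array([ 0.0027963 , -0.00414114, -0.00527501, -0.00134945,  0.00033542,
        0.00037574]), 'joint_torque': array([-1.99332094e-04, -4.40983200e+01, -1.77151269e+01,  6.34630350e-02,
        5.33628871e-02, -4.56896942e-05]), 'position': array([ 0.22464732, -0.58268339,  0.29138413]), 'tool_rot': array([ 9.83135851e-01,  1.82874252e-01, -1.32989199e-05, -9.52431666e-04]), 'ft_force': array([-1.20337931, -0.12589407,  0.85656527]), 'moment': array([0.06539179, 0.00388544, 0.01276759]), 'grip_width': 0.08672709843478059}
[[-0.002 -0.994  0.11   0.45 ]
 [-1.     0.    -0.014 -0.045]
 [ 0.014 -0.11  -0.994  1.2  ]
 [ 0.     0.     0.     1.   ]]
[[-0.864 -0.24   0.443  0.181]
 [-0.504  0.403 -0.764  0.633]
 [ 0.005 -0.883 -0.469  0.46 ]
 [ 0.     0.     0.     1.   ]]
```

View pics/both.png

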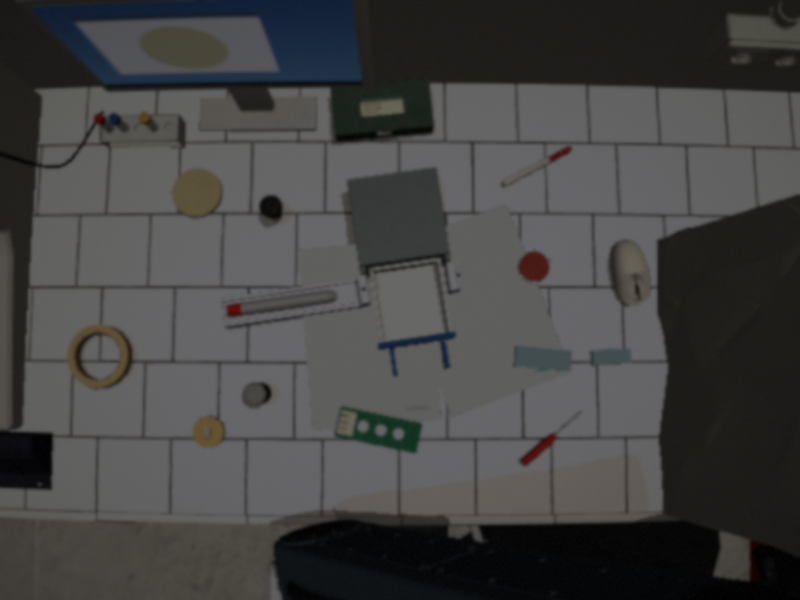

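View pics/scene1.png

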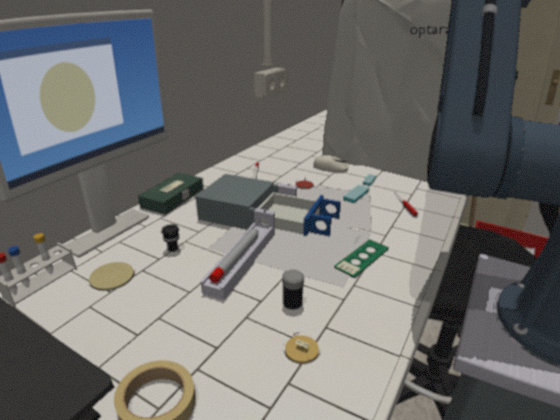

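The top picture (800 px) shows two turquoise boxes: a large one at (543,358) and a small one at (611,356). The large one is the mailer. The other look-alikes are the red petri dish (534,266), the red and white pen (537,166) against the steel rod (285,303, red tail at 233,310), and the green board (378,430). Next I check that choice in one close crop.

```bash
python3 - <<'E'
from h import *
c=np.load('top1.npz'); im=c['color'][165:275,150:450]
big=cv2.resize(im,None,fx=2.66,fy=2.66,interpolation=cv2.INTER_CUBIC)
im2=c['color'][225:275,340:450]; b2=cv2.resize(im2,(798,290),interpolation=cv2.INTER_CUBIC)
out=np.vstack([big,b2]); out=np.clip(255*(out/255.)**.6*1.1,0,255).astype(np.uint8)
print(out.shape); cv2.imwrite('pics/crop1.png',out[:,:,::-1])
hsv=cv2.cvtColor(c['color'],cv2.COLOR_RGB2HSV)
m=cv2.inRange(hsv,(80,50,40),(100,255,255))
n,l,s,ct=cv2.connectedComponentsWithStats(m)
for i in range(1,n):
    if s[i][4]>60:
        ys,xs=np.where(l==i); r=cv2.minAreaRect(np.array([world(c,x,y,.014)[:2]*1000 for x,y in zip(xs,ys)],np.float32)); print(s[i],r)
for i,rng in (('blue',((105,120,40),(120,255,255))),('red',((0,120,50),(8,255,255))),('red2',((172,120,50),(180,255,255)))):
    n,l,s,ct=cv2.connectedComponentsWithStats(cv2.inRange(hsv,*rng))
    for k in range(1,n):
        if s[k][4]>15: print(i,s[k],ct[k],world(c,*ct[k],.034 if i!='blue' else .056))
E
```

```text
(583, 798, 3)
blue [  22    0  230   59 6429] [163.54160834  25.59884897] [1.00671496 0.22447596 0.056     ]
blue [77 80  6  6 28] [79.21428571 82.5       ] [0.86861484 0.41936219 0.056     ]
blue [266 233  52  16 166] [290.80722892 238.25301205] [ 0.50572304 -0.07450395  0.056     ]
blue [310 240   4  17  33] [311.27272727 248.24242424] [ 0.48354968 -0.11970403  0.056     ]
red [66 80  7  6 30] [68.83333333 82.56666667] [0.87711815 0.45412    0.034     ]
red [385 103  14   9  43] [391.8372093  107.23255814] [ 0.81338753 -0.31360821  0.034     ]
red [364 177  20  19 296] [373.43581081 186.21959459] [ 0.62557024 -0.2650689   0.034     ]
red [159 213  10   8  63] [163.42857143 216.41269841] [0.5562907  0.21426238 0.034     ]
red [365 304  24  21 140] [376.75714286 313.99285714] [ 0.33602645 -0.26761947  0.034     ]
```

View pics/crop1.png

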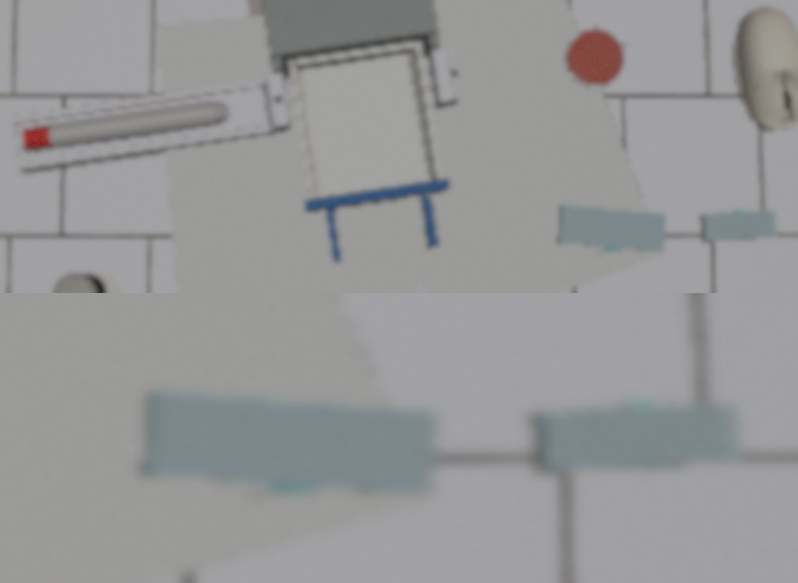

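The crop confirms it: the large mailer is at about (290,440) and the smaller look-alike is at (635,438). The rod nose is at (227,112) with its tail at (22,140). The blue drawer front runs from (306,206) to (449,185).

```bash
python3 - <<'E'
from h import *
c=np.load('top1.npz')
A=lambda x,y,z:world(c,150+(x+.5)/2.66-.5,165+(y+.5)/2.66-.5,z)*1000
B=lambda x,y,z:world(c,340+(x+.5)/7.2545-.5,225+(y-293+.5)/5.8-.5,z)*1000
C=lambda x,y,z:world(c,(x+.5)*.7-.5,(y+.5)*.7-.5,z)*1000
f=lambda *p:[q.round(1)[:2].tolist() for q in p]
ang=lambda p,q:np.degrees(np.arctan2(*(q-p)[[1,0]]))
m=[B(*p,.014) for p in((148,395),(433,412),(430,490),(143,475))]
print('mailer',f(*m),np.mean(m,0),np.linalg.norm(m[1]-m[0]),np.linalg.norm(m[2]-m[1]),ang(m[1],m[0]),ang(m[2],m[3]))
k=[C(*p,.064) for p in((347,179),(436,168),(449,254),(358,267))]
print('cab',f(*k),np.mean(k,0),ang(k[1],k[0]),ang(k[2],k[3]),ang(k[2],k[1]),ang(k[3],k[0]),np.linalg.norm(k[1]-k[0]),np.linalg.norm(k[2]-k[1]))
print('front',f((k[2]+k[3])/2))
b=[A(306,206,.056),A(449,185,.056)];print('bar',f(*b),f(sum(b)/2),ang(b[1],b[0]),np.linalg.norm(b[1]-b[0]))
r=[A(227,112,.034),A(22,140,.034)];print('rod',f(*r),ang(*r),np.linalg.norm(r[1]-r[0]))
t=[A(337,260,.056),A(434,245,.056)];print('tabs',f(*t),ang(t[1],t[0]))
# depth-based cabinet top
X=c['depth'];v,u=np.mgrid[110:195,235:325]
P=np.array([world(c,a,b2) for a,b2 in zip(u.ravel(),v.ravel())]);P=P[(abs(P[:,2]-.064)<.006)]
mm=np.float32(P[:,:2]*1000);print('depth cab',len(mm),P[:,2].mean(),cv2.minAreaRect(mm))
v,u=np.mgrid[235:265,350:405]
P=np.array([world(c,a,b2) for a,b2 in zip(u.ravel(),v.ravel())]);P=P[(abs(P[:,2]-.014)<.005)]
print('depth mailer',len(P),cv2.minAreaRect(np.float32(P[:,:2]*1000)))
E
```

```text
mailer [[498.3, -234.9], [491.2, -326.4], [460.2, -324.8], [466.7, -232.8]] [ 479.07522365 -279.75160494   14.        ] 91.815259450709 31.042521951385073 85.51015777896072 85.95022074921009
cab [[760.2, 33.3], [778.4, -107.5], [640.2, -126.8], [619.7, 14.9]] [699.62022584 -46.49590386  64.        ] 97.33193062534365 98.23624858771953 7.948593428455032 7.440163854199677 141.93470908675266 139.5031452219406
front [[629.9, -55.9]]
bar [[497.2, -16.8], [514.5, -135.9]] [[505.9, -76.4]] 98.2682891468627 120.36509192163565
rod [[578.2, 51.3], [554.2, 226.8]] 97.78991917081423 177.1393409998029
tabs [[452.5, -42.6], [464.7, -123.1]] 98.62973249546431
depth cab 3941 0.06336236320778028 ((682.5125122070312, -53.32164764404297), (182.08750915527344, 153.1293182373047), 8.812365531921387)
depth mailer 585 ((477.303466796875, -281.6056213378906), (93.68295288085938, 36.97703552246094), 84.02915954589844)
```

```bash
cat >> h.py <<'E'
def go(*targets):  # (x,y,z mm, tool-x angle deg, tool down) -> row numbers
    o=robot.get_obs(); R0=R.from_quat(o['tool_rot']); p=o['position']*1000
    print('t',round(float(o['time']),2),'p',p.round(1),'yaw',np.degrees(np.arctan2(*R0.as_matrix()[[1,0],[0,0]])).round(1),'F',o['ft_force'].round(1),'w',round(o['grip_width']*1000,1))
    for x,y,z,a in targets:
        Rt=R.from_euler('z',a,degrees=True)*R.from_quat([1,0,0,0])
        print(R0.inv().apply(np.array([x,y,z])-p).round(1),((R0.inv()*Rt).as_rotvec(degrees=True)/8).round(2))
E
python3 -c "
from h import *
go((478,-280,230,85))"
```

```text
t 0.1 p [ 224.6 -582.7  291.4] yaw 21.1 F [-1.2 -0.1  0.9] w 86.7
[ 345.2 -191.2   61.9] [-0.01 -0.01 -7.99]
```

Call:
{"api": "carry_out", "payload": {
  "rows": [
    [[43,-24,8,0,0,-1],[86,-48,16,0,0,-2],[129,-72,23,0,0,-3],[172,-96,31,0,0,-4],[215,-120,39,0,0,-5],[259,-143,46,0,0,-6],[302,-167,54,0,0,-7],[345,-191,62,0,0,-8],[345,-191,62,0,0,-8],[345,-191,62,0,0,-8]]
  ],
  "fingers": 1
}}

```text
time: 1.1
position: [0.4784, -0.2797, 0.2297]
tool_rot: [0.736, 0.677, -0.0, -0.001]
ft_force: [-0.2, -0.5, -0.3]
grip_width: 0.0868
```

```bash
python3 - <<'E'
from h import *
c=snap('wrist','w1')
T=np.linalg.inv(c['camera_from_world']);print(T.round(3))
im=np.clip(255*(c['color']/255.)**.6*1.1,0,255).astype(np.uint8)
cv2.imwrite('pics/w1b.png',cv2.resize(im,(800,600))[:,:,::-1])
go((478,-280,57,85))
E
```

```text
[[ 0.997 -0.08  -0.024  0.485]
 [-0.083 -0.956 -0.283 -0.201]
 [-0.001  0.284 -0.959  0.323]
 [ 0.     0.     0.     1.   ]]
t 1.15 p [ 477.9 -280.9  230. ] yaw 85.1 F [ 0.2 -0.4 -0.4] w 86.7
[9.00e-01 1.00e-01 1.73e+02] [-0.    0.    0.01]
```

View pics/w1b.png

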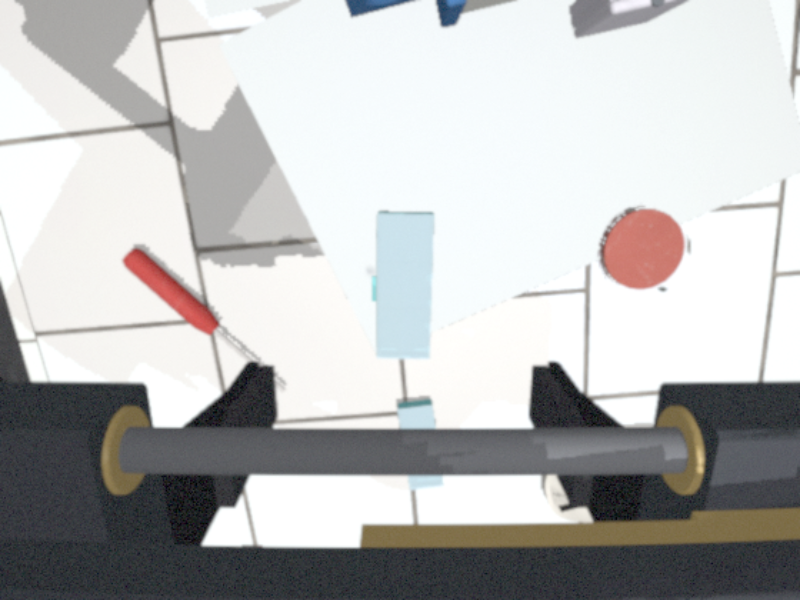

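The wrist picture shows the mailer's top corners at (377,211), (433,212), (431,358) and (376,357). The petri dish at (645,248) is well clear.

```bash
python3 - <<'E'
from h import *
c=np.load('w1.npz')
m=np.array([world(c,(u+.5)*.7-.5,(v+.5)*.7-.5,.014)*1000 for u,v in((377,211),(433,212),(431,358),(376,357))])
print(m.round(1),m.mean(0)); d=(m[0]+m[1]-m[2]-m[3])/2;print(np.linalg.norm(d),np.degrees(np.arctan2(d[1],d[0])),np.linalg.norm(m[1]-m[0]))
E
```

```text
[[ 467.1 -232.8   14. ]
 [ 499.8 -236.1   14. ]
 [ 492.4 -327.8   14. ]
 [ 457.6 -324.2   14. ]] [ 479.22715197 -280.22328628   14.        ]
91.97779526388886 84.70416797020756 32.87180394972765
```

Call:
{"api": "carry_out", "payload": {
  "rows": [
    [[0,-1,40,0,0,0],[1,-1,80,0,0,0],[1,-1,118,0,0,0],[1,-1,142,0,0,0],[1,-1,154,0,0,0],[1,-1,157,0,0,0],[1,-1,157,0,0,0]]
  ]
}}

```text
time: 1.85
position: [0.477, -0.281, 0.0737]
tool_rot: [0.737, 0.675, 0.0, 0.0]
ft_force: [-0.3, -0.1, 0.1]
grip_width: 0.0874
```

Call:
{"api": "carry_out", "payload": {
  "rows": [
    [[0,0,0,0,0,0],[0,0,0,0,0,0],[0,0,0,0,0,0],[0,0,0,0,0,0],[0,0,0,0,0,0],[0,0,0,0,0,0],[0,0,0,0,0,0],[0,0,0,0,0,0]]
  ],
  "fingers": 0,
  "grip_force": 15
}}

```text
time: 2.65
position: [0.4772, -0.2798, 0.0732]
tool_rot: [0.737, 0.676, 0.0, 0.0]
ft_force: [0.5, -0.0, -0.3]
grip_width: 0.034
```

Call:
{"api": "carry_out", "payload": {
  "rows": [
    [[0,0,-10,0,0,0],[0,0,-30,0,0,0],[0,0,-70,0,0,0],[0,0,-110,0,0,0],[0,0,-130,0,0,0],[0,0,-130,0,0,0]]
  ]
}}

```text
time: 3.25
position: [0.4785, -0.2809, 0.207]
tool_rot: [0.737, 0.676, 0.0, 0.004]
ft_force: [0.5, 0.2, -0.0]
grip_width: 0.034
```

```bash
python3 - <<'E'
from h import *
go((420,-75,250,8),(420,-75,250,98))
E
```

```text
t 3.25 p [ 478.5 -280.9  207. ] yaw 85.1 F [ 0.5  0.2 -0. ] w 34.0
[199.9 -75.6 -44.4] [ 0.06 -0.    9.64]
[199.9 -75.6 -44.4] [ 0.04  0.04 -1.61]
```

Call:
{"api": "carry_out", "payload": {
  "rows": [
    [[20,7,-9,0,0,1],[40,14,-17,0,0,2],[60,21,-26,0,0,3],[82,28,-34,0,0,4],[103,35,-43,0,0,5],[125,42,-51,0,0,6],[147,50,-60,0,0,7],[169,56,-69,0,0,8],[190,56,-80,0,0,9],[216,49,-83,0,0,9.6],[216,49,-83,0,0,9.6],[216,49,-83,0,0,9.6]]
  ]
}}

```text
time: 4.45
position: [0.5438, -0.0684, 0.2852]
tool_rot: [0.997, 0.073, -0.001, -0.0]
ft_force: [-0.4, -0.1, -0.6]
grip_width: 0.0338
```

```bash
python3 - <<'E'
from h import *
c=snap('wrist','w2')
im=np.clip(255*(c['color']/255.)**.8,0,255).astype(np.uint8)
cv2.imwrite('pics/w2b.png',cv2.resize(im,(800,600))[:,:,::-1])
go((568,-68,105,8))
E
```

```text
t 4.5 p [544.1 -69.  285.3] yaw 8.3 F [ 0.4 -0.5 -0.7] w 34.0
[ 24.1   2.5 180.3] [-0.    0.01  0.04]
```

View pics/w2b.png

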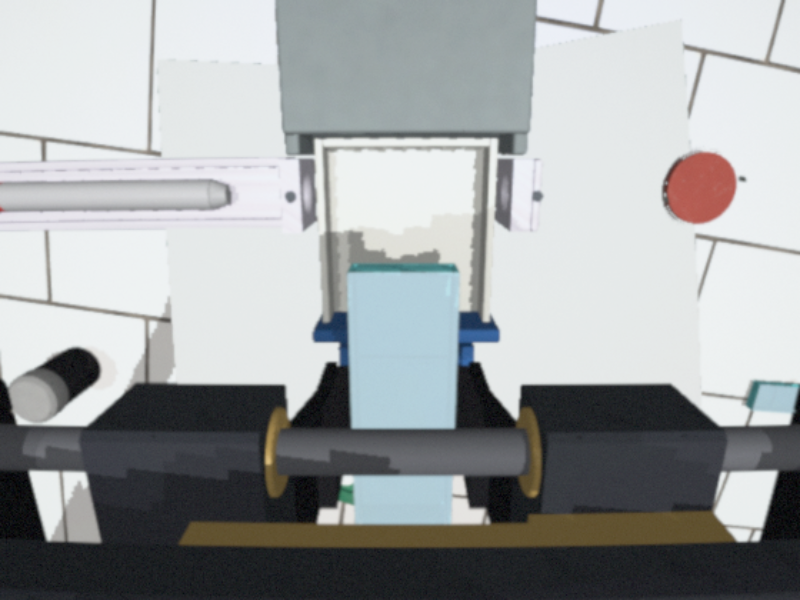

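The wrist picture shows the drawer clear behind the mailer. The cabinet front edge runs (285,133)–(528,133), and the outer top edge of the drawer front runs (313,340)–(498,340). The lug-top dots are at (290,196) and (537,196). The rod nose is at (229,194).

```bash
python3 - <<'E'
from h import *
c=np.load('w2.npz')
W=lambda u,v,z:world(c,(u+.5)*.7-.5,(v+.5)*.7-.5,z)[:2]*1000
def pr(n,a,b): d=a-b; print(n,a.round(1),b.round(1),'mid',((a+b)/2).round(1),'len',np.linalg.norm(d).round(1),'ang',np.degrees(np.arctan2(d[1],d[0])).round(2))
pr('front',W(285,133,.064),W(528,133,.064))
pr('dots',W(290,196,.058),W(537,196,.058))
pr('back',W(316,140,.041),W(497,140,.041))
pr('bar',W(313,340,.056),W(498,340,.056))
pr('barin',W(320,316,.056),W(495,316,.056))
pr('mail far/near edge half (top of mailer z=.225)',W(348,272,.229),W(459,272,.229))
pr('rod nose-right',W(229,194,.034),W(60,195,.034))
for u,v in ((290,196),(537,196),(405,100),(400,200),(150,195)): print(u,v,world(c,u*.7,v*.7))
E
```

```text
front [622.2  12.4] [ 642.8 -126.2] mid [632.5 -56.9] len 140.1 ang 98.44
dots [586.2   7.4] [ 608.2 -140.5] mid [597.2 -66.6] len 149.6 ang 98.46
back [620.8  -2.1] [ 637.3 -113.1] mid [629.  -57.6] len 112.2 ang 98.44
bar [495.1 -15.3] [ 513.  -135.8] mid [504.1 -75.6] len 121.8 ang 98.45
barin [512.3 -18.2] [ 529.  -130.6] mid [520.7 -74.4] len 113.6 ang 98.44
mail far/near edge half (top of mailer z=.225) [585.7 -45.6] [590.5 -77.8] mid [588.1 -61.7] len 32.5 ang 98.44
rod nose-right [579.2  52. ] [563.1 165.4] mid [571.2 108.7] len 114.5 ang -81.94
290 196 [0.58628108 0.00690028 0.05988183]
537 196 [ 0.60817661 -0.14007328  0.06031157]
405 100 [ 0.64973499 -0.05358238  0.06415766]
400 200 [ 0.58943545 -0.05929172  0.01416665]
150 195 [0.57268518 0.09931978 0.04408969]
```

Call:
{"api": "carry_out", "payload": {
  "rows": [
    [[8,0.5,40,0,0,0],[16,1,80,0,0,0],[24,1.5,120,0,0,0],[24,1.5,155,0,0,0],[24,1.5,175,0,0,0],[24,1.5,180,0,0,0],[24,1.5,184,0,0,0],[24,1.5,188,0,0,0],[24,1.5,191,0,0,0],[24,1.5,193,0,0,0],[24,1.5,194,0,0,0],[24,1.5,194,0,0,0]]
  ]
}}

```text
time: 5.7
position: [0.5686, -0.0668, 0.0926]
tool_rot: [0.997, 0.072, 0.0, 0.0]
ft_force: [0.8, 0.3, -0.8]
grip_width: 0.0341
```

```bash
python3 - <<'E'
from h import *
go((568,-67,88,8.4))
E
```

```text
t 5.7 p [568.6 -66.8  92.6] yaw 8.3 F [ 0.8  0.3 -0.8] w 34.1
[-0.6  0.1  4.6] [ 0.   -0.   -0.01]
```

Call:
{"api": "carry_out", "payload": {
  "rows": [
    [[0,0,1,0,0,0],[0,0,2,0,0,0],[0,0,2.5,0,0,0],[0,0,3,0,0,0],[0,0,3,0,0,0]]
  ]
}}

```text
time: 6.2
position: [0.5684, -0.0668, 0.0892]
tool_rot: [0.997, 0.072, -0.0, -0.0]
ft_force: [-0.1, -0.5, -0.2]
grip_width: 0.0338
```

Call:
{"api": "carry_out", "payload": {
  "rows": [
    [[0,0,0.5,0,0,0],[0,0,1,0,0,0],[0,0,1,0,0,0]]
  ]
}}

```text
time: 6.5
position: [0.5684, -0.0669, 0.0882]
tool_rot: [0.997, 0.072, -0.0, 0.0]
ft_force: [0.3, -0.1, -0.5]
grip_width: 0.0342
```

Call:
{"api": "carry_out", "payload": {
  "rows": [
    [[0,0,0.5,0,0,0],[0,0,1,0,0,0],[0,0,1,0,0,0]]
  ]
}}

```text
time: 6.8
position: [0.5686, -0.0668, 0.0882]
tool_rot: [0.997, 0.072, 0.0, 0.0]
ft_force: [-1.0, 0.5, 6.1]
grip_width: 0.0339
```

Call:
{"api": "carry_out", "payload": {
  "rows": [
    [[0,0,-0.5,0,0,0],[0,0,-0.5,0,0,0],[0,0,-0.5,0,0,0],[0,0,-0.5,0,0,0],[0,0,-0.5,0,0,0]]
  ],
  "fingers": 0.65
}}

```text
time: 7.3
position: [0.5684, -0.0668, 0.0876]
tool_rot: [0.997, 0.072, -0.0, -0.0]
ft_force: [0.4, -0.6, -0.4]
grip_width: 0.0555
```

Call:
{"api": "carry_out", "payload": {
  "rows": [
    [[0,0,-10,0,0,0],[0,0,-30,0,0,0],[0,0,-60,0,0,0],[-40,0,-90,0,0,0],[-80,0,-110,0,0,0],[-120,0,-120,0,0,0],[-140,0,-120,0,0,0],[-140,0,-120,0,0,0]]
  ]
}}

```text
time: 8.1
position: [0.4268, -0.0864, 0.2086]
tool_rot: [0.997, 0.071, -0.001, -0.001]
ft_force: [-0.4, 0.7, 0.8]
grip_width: 0.0567
```

```bash
python3 - <<'E'
from h import *
c=snap('wrist','w3')
im=np.clip(255*(c['color']/255.)**.8,0,255).astype(np.uint8)
cv2.imwrite('pics/w3b.png',cv2.resize(im,(800,600))[:,:,::-1])
f=np.array([505,-76]);ex=np.array([.9892,.1468])
p=f-ex*45;print(p)
go((*p,110,8.4),(*p,110,98.4))
E
```

```text
[460.486 -82.606]
t 8.15 p [429.2 -87.1 208.6] yaw 8.2 F [ 0.4 -0.4 -0.4] w 56.7
[31.5 -0.  98.6] [ 0.   -0.01 -0.03]
[31.5 -0.  98.6] [ 1.000e-02 -0.000e+00 -1.128e+01]
```

View pics/w3b.png

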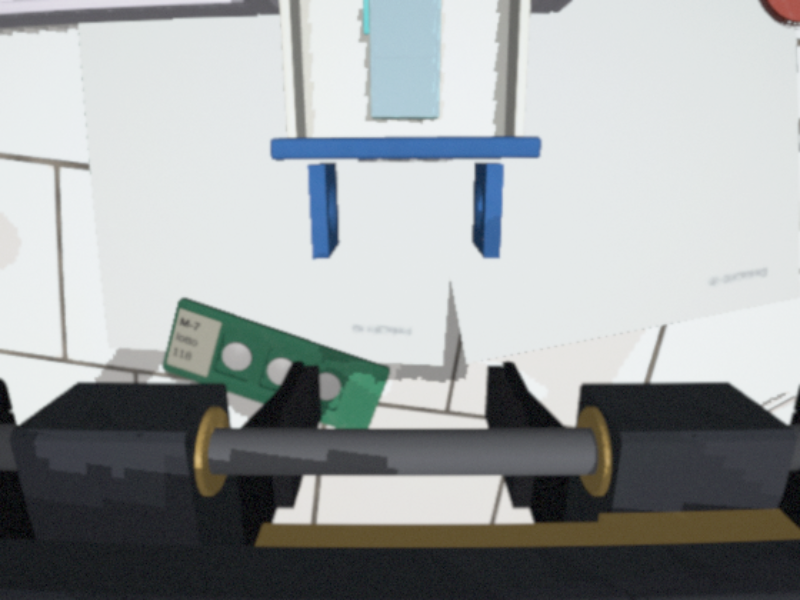

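The mailer lies flat in the drawer, its near end at (403,117). The blue front's top edge is at (272–540,158). Next I close the fingers and go down between the tabs to push.

Call:
{"api": "carry_out", "payload": {
  "rows": [
    [[0,0,0,0,0,0],[10,0,20,0,0,0],[20,0,40,0,0,0],[31,0,65,0,0,0],[31,0,95,0,0,0],[31,0,112,0,0,0],[31,0,112,0,0,0],[46,0,112,0,0,0],[56,0,112,0,0,0],[63,0,112,0,0,0],[66,0,112,0,0,0],[70,0,112,0,0,0],[74,0,112,0,0,0],[80,0,112,0,0,0],[86,0,112,0,0,0],[92,0,112,0,0,0],[98,0,112,0,0,0]]
  ],
  "fingers": 0
}}

```text
time: 9.85
position: [0.5272, -0.0726, 0.0957]
tool_rot: [0.997, 0.072, -0.0, -0.0]
ft_force: [-1.2, 1.2, 0.4]
grip_width: 0.0002
```

```bash
python3 - <<'E'
from h import *
o=np.array([632.5,-56.9]);ex=np.array([.9892,.1468])
go((*(o-ex*10),96,8.4))
E
```

```text
t 9.85 p [527.2 -72.6  95.7] yaw 8.3 F [-1.2  1.2  0.4] w 0.2
[96.5 -0.4 -0.4] [-0.    0.   -0.02]
```

Call:
{"api": "carry_out", "payload": {
  "rows": [
    [[6,0,0,0,0,0],[12,0,0,0,0,0],[18,0,0,0,0,0],[24,0,0,0,0,0],[30,0,0,0,0,0],[36,0,0,0,0,0],[42,0,0,0,0,0],[48,0,0,0,0,0],[54,0,0,0,0,0],[60,0,0,0,0,0],[66,0,0,0,0,0],[71,0,0,0,0,0],[75,0,0,0,0,0],[78,0,0,0,0,0],[80,0,0,0,0,0]]
  ]
}}

```text
time: 11.35
position: [0.6064, -0.0614, 0.0958]
tool_rot: [0.997, 0.072, 0.0, 0.0]
ft_force: [-1.7, -0.0, 0.5]
grip_width: 0.0002
```

Call:
{"api": "carry_out", "payload": {
  "rows": [
    [[2,0,0,0,0,0],[4,0,0,0,0,0],[5,0,0,0,0,0],[6,0,0,0,0,0]]
  ]
}}

```text
time: 11.75
position: [0.6095, -0.0609, 0.0958]
tool_rot: [0.997, 0.073, -0.003, -0.0]
ft_force: [-9.4, -3.0, 5.7]
grip_width: 0.0004
```

Call:
{"api": "carry_out", "payload": {
  "rows": [
    [[1,0,0,0,0,0],[2,0,0,0,0,0],[3,0,0,0,0,0],[4,0,0,0,0,0]]
  ]
}}

```text
time: 12.15
position: [0.6101, -0.0609, 0.0958]
tool_rot: [0.997, 0.073, -0.008, -0.0]
ft_force: [-17.1, -6.9, 11.0]
grip_width: 0.0005
```

Call:
{"api": "carry_out", "payload": {
  "rows": [
    [[-8,0,0,0,0,0],[-18,0,0,0,0,0],[-25,0,-20,0,0,0],[-35,0,-50,0,0,0],[-50,0,-80,0,0,0],[-60,0,-110,0,0,0],[-60,0,-120,0,0,0],[-60,0,-120,0,0,0],[-60,0,-120,0,0,0]]
  ]
}}

```text
time: 13.05
position: [0.5569, -0.0686, 0.2151]
tool_rot: [0.997, 0.072, 0.0, 0.0]
ft_force: [-0.4, -0.3, -0.0]
grip_width: 0.0007
```

```bash
python3 - <<'E'
from h import *
c=snap('wrist','w4')
im=np.clip(255*(c['color']/255.)**.9,0,255).astype(np.uint8)
cv2.imwrite('pics/w4b.png',cv2.resize(im,(800,600))[:,:,::-1])
go()
E
```

```text
t 13.1 p [556.6 -68.4 214.5] yaw 8.3 F [0.4 0.2 0.9] w 0.5
```

View pics/w4b.png

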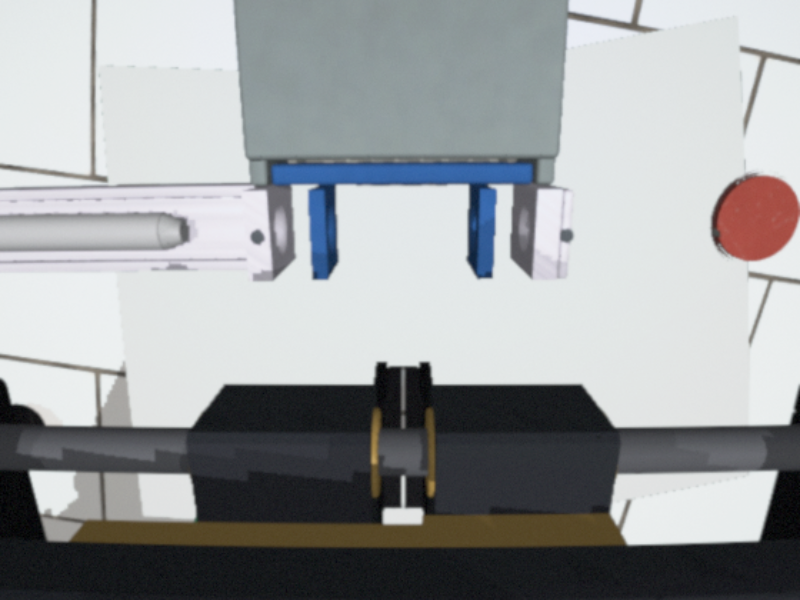

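Shut: the tabs (323,186–278) and (482,186–278) line up with the lugs (257,187–278) and (560,187–278), and the front sits flush in the cabinet. The rod nose is at (187,229), inside the trough walls at v 190–268.

```bash
python3 - <<'E'
from h import *
c=np.load('w4.npz')
W=lambda u,v,z:world(c,(u+.5)*.7-.5,(v+.5)*.7-.5,z)[:2]*1000
ex=np.array([.9892,.1468]);ey=np.array([-.1468,.9892]);o=np.array([632.5,-56.9])
def p(n,u,v,z): w=W(u,v,z);d=w-o;print(n,w.round(1),'cab',(d@ex).round(1),(d@ey).round(1))
p('lugL dot',257,236,.058);p('lugR dot',567,236,.058)
p('lugL in',253,278,.058);p('lugL back',249,187,.058);p('lugR front',568,278,.058);p('lugR back',565,188,.058)
p('tabL out',320,278,.056);p('tabR',486,278,.056);p('bar L',272,184,.056);p('bar R',532,184,.056)
p('frontL',248,157,.064);p('frontR',561,157,.064)
p('trough far wall',150,188,.029);p('trough near wall',150,268,.029);p('trough far wall',20,190,.029);p('trough near wall',20,275,.029)
p('rod nose',187,229,.034);p('rod axis',20,231.5,.034);p('rod nose edge t',165,212,.034);p('b',165,250,.034)
# depth: rod ridge
v,u=np.mgrid[140:185,0:115]
P=np.array([world(c,a,b) for a,b in zip(u.ravel(),v.ravel())])*1000;P=P[(P[:,2]>36)&(P[:,2]<50)]
d=P[:,:2]-o;X=d@ex;Y=d@ey
for y0 in range(108,170,10):
    s=(Y>y0)&(Y<y0+10)
    if s.sum()>5:print(y0,s.sum(),X[s].min().round(1),X[s].max().round(1),np.average(X[s]).round(1),P[s,2].max().round(1))
print(Y.min(),Y.max())
E
```

```text
lugL dot [586.3   7.3] cab -36.3 70.3
lugR dot [ 608. -141.] cab -36.6 -79.6
lugL in [565.2   7.9] cab -57.1 74.0
lugL back [609.   12.7] cab -13.0 72.3
lugR front [ 587.7 -146.3] cab -57.5 -81.9
lugR back [ 630.1 -134.9] cab -13.8 -76.8
tabL out [569.4 -24.8] cab -57.7 41.0
tabR [ 581.3 -106.4] cab -57.9 -41.5
bar L [611.7   2.5] cab -11.8 61.8
bar R [ 629.5 -119.5] cab -12.1 -61.5
frontL [623.   12.5] cab 0.7 70.0
frontR [ 643.5 -128.2] cab 0.4 -72.1
trough far wall [598.4  73.6] cab -14.6 134.1
trough near wall [554.6  72.9] cab -58.0 139.9
trough far wall [588.  145.7] cab -14.3 207.0
trough near wall [540.  148.4] cab -61.4 216.6
rod nose [580.2  50.9] cab -35.9 114.4
rod axis [566.3 143.3] cab -36.1 207.7
rod nose edge t [587.6  63. ] cab -26.8 125.2
b [567.2  62.5] cab -47.1 127.7
118 166 -46.6 -27.0 -35.5 45.7
128 354 -46.7 -26.8 -36.0 46.4
138 345 -46.7 -26.7 -35.9 45.6
148 347 -46.6 -26.6 -35.8 46.6
158 325 -46.5 -26.6 -35.8 45.8
168 332 -46.3 -27.0 -35.8 45.6
122.98511788998668 216.30673075753822
```

Call:
{"api": "carry_out", "payload": {
  "rows": [
    [[3,-22,0,0,0,-1],[7,-46,0,0,0,-2],[10,-70,0,0,0,-3],[14,-95,4,0,0,-4],[17,-119,10,0,0,-5],[21,-144,16,0,0,-6],[24,-168,22,0,0,-7],[28,-193,28,0,0,-8],[32,-218,34,0,0,-9],[36,-246,34,0,0,-10],[40,-266,34,0,0,-11],[40,-274,34,0,0,-11.26],[40,-274,34,0,0,-11.26],[40,-274,34,0,0,-11.26]]
  ],
  "fingers": 1
}}

```text
time: 14.5
position: [0.5564, 0.2078, 0.1809]
tool_rot: [0.654, 0.756, -0.001, -0.0]
ft_force: [-0.2, 0.4, -0.7]
grip_width: 0.0868
```

```bash
python3 - <<'E'
from h import *
c=snap('wrist','w5')
ex=np.array([.9892,.1468]);ey=np.array([-.1468,.9892]);o=np.array([632.5,-56.9])
D=c['depth'];v,u=np.nonzero(D>0)
K=c['K'];T=np.linalg.inv(c['camera_from_world'])
q=cv2.undistortPoints(np.stack([u,v],1).astype(float)[:,None],K,c['D'])[:,0]
P=(T[:3,:3]@(np.c_[q,np.ones(len(q))]*D[v,u][:,None]).T).T*1000+T[:3,3]*1000
d=P[:,:2]-o;X=d@ex;Y=d@ey
s0=(P[:,2]>33)&(P[:,2]<50)&(abs(X+36)<25)
for y0 in range(90,310,10):
    s=s0&(Y>y0)&(Y<y0+10)
    if s.sum()>15: print(y0,s.sum(),np.percentile(X[s],[2,50,98]).round(1),P[s,2].max().round(1))
print('tail',np.percentile(Y[s0],[.5,99.8]))
go((556.7,208.8,101,98.44),(556.7,208.8,100.5,98.44))
im=np.clip(255*(c['color']/255.)**.9,0,255).astype(np.uint8)
cv2.imwrite('pics/w5b.png',cv2.resize(im,(800,600))[:,:,::-1])
E
```

```text
160 230 [-46.6 -37.2 -27.2] 46.0
170 288 [-46.4 -36.5 -27.3] 45.7
180 291 [-46.3 -36.5 -27.4] 45.7
190 68 [-43.8 -37.2 -30. ] 45.4
210 22 [-46.6 -30.3 -26.9] 42.3
220 336 [-46.5 -37.  -26.9] 45.5
230 365 [-46.3 -36.3 -27. ] 45.5
240 369 [-46.1 -36.3 -27.1] 45.9
250 370 [-46.  -36.9 -27.2] 45.7
260 402 [-45.8 -36.2 -27.2] 45.5
270 407 [-45.7 -36.2 -26.6] 46.1
280 428 [-45.6 -36.2 -26.7] 45.8
290 139 [-45.  -36.1 -27.4] 44.9
tail [161.49571508 291.25372652]
t 14.55 p [556.6 207.4 181.2] yaw 98.2 F [-0.6 -0.4 -0.1] w 86.7
[ 1.4  0.4 80.2] [-0.01  0.   -0.03]
[ 1.4  0.4 80.7] [-0.01  0.   -0.03]
```

View pics/w5b.png

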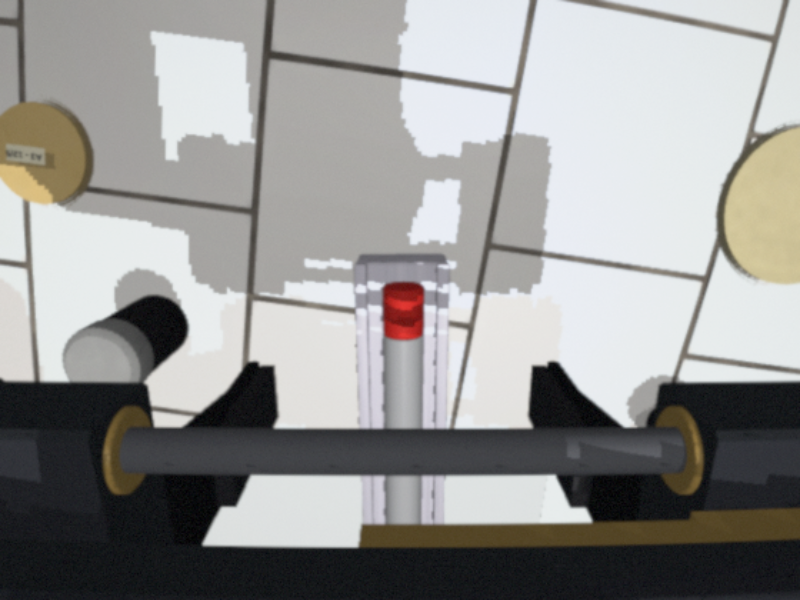

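The red tail is at (403,285–335), central between the fingers, and the lens case (125,340) and eyepiece stay clear. Going down to grip.

Call:
{"api": "carry_out", "payload": {
  "rows": [
    [[0,0,25,0,0,-0.03],[1,0,50,0,0,-0.03],[1,0,68,0,0,-0.03],[1,0,76,0,0,-0.03],[1,0,79,0,0,-0.03],[1,0,79.5,0,0,-0.03],[1,0,79.5,0,0,-0.03]]
  ]
}}

```text
time: 15.25
position: [0.5572, 0.2092, 0.1031]
tool_rot: [0.652, 0.758, 0.001, 0.001]
ft_force: [-0.3, 0.0, -0.3]
grip_width: 0.0872
```

Call:
{"api": "carry_out", "payload": {
  "rows": [
    [[0,0,0,0,0,0],[0,0,0,0,0,0],[0,0,0,0,0,0],[0,0,0,0,0,0],[0,0,0,0,0,0],[0,0,0,0,0,0],[0,0,0,0,0,0],[0,0,0,0,0,0],[0,0,0,0,0,0],[0,0,0,0,0,0]]
  ],
  "fingers": 0,
  "grip_force": 35
}}

```text
time: 16.25
position: [0.5565, 0.2093, 0.1022]
tool_rot: [0.652, 0.758, -0.0, -0.0]
ft_force: [-0.9, 0.8, 0.3]
grip_width: 0.0193
```

```bash
cat >>h.py <<'E'
def cab(l=-36,y=None):
    ex=np.array([.9892,.1468]);ey=np.array([-.1468,.9892]);o=np.array([632.5,-56.9])
    b=robot.get_obs();d=b['position'][:2]*1000-o;print('TCP cab',(d@ex).round(1),(d@ey).round(1));go()
E
python3 -c "
from h import *
cab()"
```

```text
TCP cab -36.1 274.5
t 16.25 p [556.5 209.3 102.2] yaw 98.6 F [-0.9  0.8  0.3] w 19.3
```

Call:
{"api": "carry_out", "payload": {
  "rows": [
    [[-6,0,0,0,0,0.01],[-12,0.1,0,0,0,0.01],[-18,0.1,0,0,0,0.01],[-24,0.1,0,0,0,0.01],[-29,0.2,0,0,0,0.01],[-33,0.2,0,0,0,0.01],[-36,0.2,0,0,0,0.01],[-40,0.2,0,0,0,0.01],[-44,0.2,0,0,0,0.01],[-48,0.2,0,0,0,0.01]]
  ]
}}

```text
time: 17.25
position: [0.564, 0.1616, 0.1023]
tool_rot: [0.653, 0.758, 0.0, 0.0]
ft_force: [0.1, 1.0, -0.4]
grip_width: 0.019
```

```bash
python3 -c "
from h import *
cab()"
```

```text
TCP cab -35.7 226.2
t 17.25 p [564.  161.6 102.3] yaw 98.5 F [ 0.1  1.  -0.4] w 19.0
```

Call:
{"api": "carry_out", "payload": {
  "rows": [
    [[-5,0,0,0,0,0],[-10,0,0,0,0,0],[-14,0,0,0,0,0],[-18,0,0,0,0,0],[-22,0,0,0,0,0],[-26,0,0,0,0,0],[-30,0,0,0,0,0],[-35,0,0,0,0,0],[-40,0,0,0,0,0],[-45,0,0,0,0,0],[-50,0,0,0,0,0]]
  ]
}}

```text
time: 18.35
position: [0.5714, 0.112, 0.1023]
tool_rot: [0.653, 0.758, 0.0, 0.0]
ft_force: [-0.0, 0.9, -0.0]
grip_width: 0.0188
```

```bash
python3 -c "
from h import *
cab()"
```

```text
TCP cab -35.6 176.1
t 18.35 p [571.4 112.  102.3] yaw 98.5 F [-0.   0.9 -0. ] w 18.8
```

Call:
{"api": "carry_out", "payload": {
  "rows": [
    [[-6,0,0,0,0,0],[-12,0,0,0,0,0],[-18,0,0,0,0,0],[-24,0,0,0,0,0],[-30,0,0,0,0,0],[-36,0,0,0,0,0],[-41,0,0,0,0,0],[-46,0,0,0,0,0],[-50,0,0,0,0,0],[-54,0,0,0,0,0],[-58,0,0,0,0,0],[-62,0,0,0,0,0]]
  ]
}}

```text
time: 19.55
position: [0.5806, 0.0509, 0.1023]
tool_rot: [0.653, 0.758, 0.0, -0.0]
ft_force: [-1.1, 1.9, 1.2]
grip_width: 0.0191
```

```bash
python3 -c "
from h import *
cab()"
```

```text
TCP cab -35.6 114.3
t 19.55 p [580.6  50.9 102.3] yaw 98.5 F [-1.1  1.9  1.2] w 19.1
```

Call:
{"api": "carry_out", "payload": {
  "rows": [
    [[-4,0,0,0,0,0],[-8,0,0,0,0,0],[-11,0,0,0,0,0],[-14,0,0,0,0,0],[-17,0,0,0,0,0],[-19,0,0,0,0,0],[-21,0,0,0,0,0],[-22,0,0,0,0,0]]
  ]
}}

```text
time: 20.35
position: [0.5838, 0.0292, 0.1023]
tool_rot: [0.653, 0.758, 0.0, -0.0]
ft_force: [0.1, 1.3, 1.4]
grip_width: 0.019
```

```bash
python3 -c "
from h import *
cab()"
```

```text
TCP cab -35.5 92.3
t 20.35 p [583.8  29.2 102.3] yaw 98.5 F [0.1 1.3 1.4] w 19.0
```

Call:
{"api": "carry_out", "payload": {
  "rows": [
    [[0,0,0,0,0,0],[0,0,0,0,0,0],[0,0,0,0,0,0],[0,0,0,0,0,0],[0,0,-10,0,0,0],[0,0,-30,0,0,0],[20,0,-35,0,0,0],[45,0,-35,0,0,0],[45,0,-35,0,0,0]]
  ],
  "fingers": 0.5
}}

```text
time: 21.25
position: [0.5764, 0.0761, 0.1383]
tool_rot: [0.652, 0.759, 0.0, -0.0]
ft_force: [-0.4, -0.8, -0.2]
grip_width: 0.0433
```

Call:
{"api": "carry_out", "payload": {
  "rows": [
    [[0,0,0,0,0,0],[0,0,0,0,0,0],[0,0,0,0,0,0],[0,0,0,0,0,0],[0,0,0,0,0,0],[0,0,15,0,0,0],[0,0,28,0,0,0],[0,0,34,0,0,0],[0,0,35,0,0,0],[0,0,35,0,0,0]]
  ],
  "fingers": 0
}}

```text
time: 22.25
position: [0.577, 0.0738, 0.102]
tool_rot: [0.653, 0.758, -0.0, -0.0]
ft_force: [-0.4, 0.5, 0.9]
grip_width: 0.0006
```

```bash
python3 -c "
from h import *
cab()"
```

```text
TCP cab -35.7 137.5
t 22.25 p [577.   73.8 102. ] yaw 98.5 F [-0.4  0.5  0.9] w 0.6
```

Now push the tail: about 28 mm to the expected home, slowly at the end.

Call:
{"api": "carry_out", "payload": {
  "rows": [
    [[-5,0,0,0,0,0],[-10,0,0,0,0,0],[-14,0,0,0,0,0],[-16,0,0,0,0,0],[-18,0,0,0,0,0],[-20,0,0,0,0,0],[-22,0,0,0,0,0],[-24,0,0,0,0,0],[-25,0,0,0,0,0],[-26,0,0,0,0,0]]
  ]
}}

```text
time: 23.25
position: [0.5809, 0.0482, 0.1022]
tool_rot: [0.653, 0.758, 0.0, -0.0]
ft_force: [-0.3, 2.1, 0.6]
grip_width: 0.0004
```

Call:
{"api": "carry_out", "payload": {
  "rows": [
    [[-1,0,0,0,0,0],[-2,0,0,0,0,0],[-3,0,0,0,0,0],[-4,0,0,0,0,0]]
  ]
}}

```text
time: 23.65
position: [0.5808, 0.046, 0.1022]
tool_rot: [0.653, 0.757, 0.001, -0.002]
ft_force: [-0.5, 10.7, 1.0]
grip_width: 0.0006
```

```bash
python3 -c "
from h import *
cab()"
```

```text
TCP cab -36.0 109.4
t 23.65 p [580.8  46.  102.2] yaw 98.4 F [-0.5 10.7  1. ] w 0.6
```

Call:
{"api": "carry_out", "payload": {
  "rows": [
    [[-1,0,0,0,0,0],[-2,0,0,0,0,0],[-3,0,0,0,0,0],[-3,0,0,0,0,0]]
  ]
}}

```text
time: 24.05
position: [0.5803, 0.0455, 0.1022]
tool_rot: [0.654, 0.757, 0.002, -0.004]
ft_force: [-0.6, 17.4, 2.9]
grip_width: 0.001
```

Call:
{"api": "carry_out", "payload": {
  "rows": [
    [[10,0,0,0,0,0],[25,0,0,0,0,0],[35,0,-20,0,0,0],[20,0,-60,0,0,0],[-10,0,-100,0,0,0],[-50,-8,-120,0,0,1],[-80,-15,-130,0,0,2],[-100,-20,-135,0,0,3],[-110,-25,-135,0,0,4],[-125,-30,-135,0,0,5],[-140,-35,-135,0,0,6],[-140,-40,-135,0,0,7],[-140,-50,-135,0,0,8],[-140,-60,-135,0,0,9],[-140,-60,-135,0,0,10],[-140,-60,-135,0,0,11.2],[-140,-60,-135,0,0,11.2],[-140,-60,-135,0,0,11.2]]
  ]
}}

```text
time: 25.85
position: [0.5434, -0.106, 0.2373]
tool_rot: [0.997, 0.079, -0.0, 0.0]
ft_force: [-0.7, -0.4, -0.1]
grip_width: 0.0004
```

```bash
python3 - <<'E'
from h import *
c=snap('wrist','w6');go()
im=np.clip(255*(c['color']/255.)**.9,0,255).astype(np.uint8)
cv2.imwrite('pics/w6b.png',cv2.resize(im,(800,600))[:,:,::-1])
E
```

```text
t 25.9 p [ 543.4 -106.   237.2] yaw 9.1 F [-0.2  0.1  0.1] w 0.3
```

View pics/w6b.png

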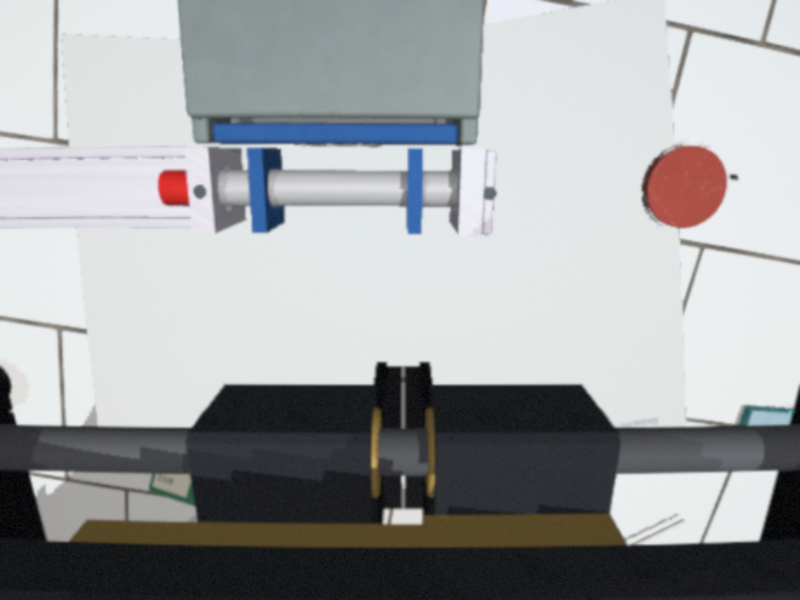

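The rod passes the first lug (215,190), both tabs (263,190) and (415,190), and enters the end lug (460,188). The red tail end is at (159,187), and the blue front is flush. One numeric check before handing in.

```bash
python3 - <<'E'
from h import *
c=np.load('w6.npz');ex=np.array([.9892,.1468]);ey=np.array([-.1468,.9892]);o=np.array([632.5,-56.9])
for n,u,v,z in(('tail',159,187,.034),('barL',213,143,.056),('barR',458,143,.056),('tabL',262,232,.056),('tabR',415,233,.056),('lugR',472,234,.058)):
    d=world(c,(u+.5)*.7-.5,(v+.5)*.7-.5,z)[:2]*1000-o;print(n,(d@ex).round(1),(d@ey).round(1))
print(robot.hand_in())
E
```

```text
tail -36.0 102.7
barL -12.6 62.1
barR -11.7 -62.1
tabL -57.8 39.7
tabR -57.6 -41.2
lugR -57.5 -71.1
the job is handed in; nothing more can be done
None
```

The mailer is in the drawer, the drawer is shut, and the rod is pushed through to the stop. I handed the job in at about 26 s of the 72 s allowed. One position check disagreed slightly, noted below.

- **Mailer:** I took the larger of the two turquoise boxes, lowered it onto the drawer floor until about 6 N of contact, and released it. The picture showed it lying flat. The fingers stopped at 34 mm on a box given as 37 mm wide. Its length measured 92 mm, so I kept the choice.
- **Drawer:** I pushed it to its stop with about 17 N. Afterwards the tab ends lined up with the lug ends to within 0.5 mm, and the front was still flush after the rod went in.
- **Rod:** I slid it through the first lug and both tabs, then pushed the tail until it stopped hard (10 to 17 N).
- **The disagreement:** The hand's stopping point puts the tail about 22–23 mm out of the first lug, as specified. The last picture's reading gave about 27 mm instead. I trusted the hard stop, because the picture reading of the tail edge is only good to a few mm.
- **Other things:** In the last picture the petri dish looked undisturbed. The lens case and eyepiece were not fully in that view, but the arm never came near them by plan and no unexpected force showed.

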